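Nudge the nest plate onto its locating pins

ROBOT

A 6-joint arm with a two-finger parallel gripper is mounted at the origin on the work surface. World frame = base frame: x ahead of the robot, y to its left, z up, the work surface at z = 0. Lengths are in m, angles in rad, forces in N, time in s.
With the tool pointing down it reaches from about 0.375 to 0.975 m from the base axis. Payload 3.8 kg.
Tool frame: the origin (TCP) lies at the very end of the fingers, on their centre line; the grasp point (between the pads) lies 19 mm behind it; z points along the fingers, y is the direction in which the jaws open and shut (so a half turn about z gives the same grasp; the last joint's range is limited). The gripper opens to 85 mm and grips with 20 to 120 N. Pads are 22 mm wide; open, the fingers measure 114 mm over their backs; the gripper's body (76 mm by 85 mm) begins 54 mm behind the grasp point. The pads swing forward as they close: fully open they stand 13 mm farther back than shut.
Start: joints at [-0.037, 0.264, 1.604, -0, 1.274, -0.037], TCP at [0.675, -0, 0.231] pointing down, gripper open.
Joint ranges: [-2.63, 2.63], [-0.94, 2.18], [0.31, 2.57], [-1.31, 4.45], [0, 2.66], [-2.55, 2.55]. Speed limits (rad/s): [2.57, 2.57, 3.14, 3.14, 3.14, 3.14].

INTERFACE

Orientations are given as a rotation vector (axis times angle).
In Python, from workcell import read_state, read_camera, camera_info, finish_job gives the robot as it stands. The module is installed in compiled form; this text tells all that it offers.
- The arm moves only by the tool play_rows, never from a script. Its argument "motion" is a list of rows, each a list of 5 numbers: the shift along the tool's x, y, z in units of 1000 mm (1.0 is 1000 mm), then the turn about the tool's z in units of 2 pi rad (1.0 is 2 pi rad), then the finger opening in mm, from 0 to 85.4. A call has 1 to 5 rows; each row shifts and turns the commanded pose from where the row before left it, along the tool's axes as they then stand; what a row does not reach is not made up. A row lasts 1/8 s, in which the tool goes at most 62.5 mm and 10.7 degrees, less where a joint would pass 70% of its speed; a pose out of reach is approached as far as the arm can. A call with a number of a shift or a turn outside -1 to 1 is refused whole. A call with a gripper value outside its range is refused whole. The fingers move at their own pace and stop on an object; "squeeze" is the grip in N (left out, the last holds). Time passes only in rows, so rows that do not move let the fingers close. It gives the time, the measured TCP pose, the force and the opening at its end, in the units of the state.
- read_state(): the state, without advancing time (a new reading comes with each control period).
- read_camera(name): name is "scene" or "side" or "wrist"; returns the picture (480x640x3 uint8, red, green, blue); there is no depth.
- camera_info(name): a dict with "intrinsics" (3x3 intrinsics, pixels), "dist_coeffs" ([k1, k2, p1, p2, k3] as OpenCV has them; the pictures are not rectified), "pose" (4x4, takes a point from camera to world coordinates). Camera axes: x right, y down, z forward; pixel columns grow to the right and rows downward; lengths in m; the calibration is good to about 2 mm. A picture is of the moment at which its call begins: read the wrist's pose just before it. camera_info takes no time and is no camera call; for the wrist camera it gives the pose at the moment of the call.
- finish_job(): hands the job in, once; it reports no verdict.
The state is a dict: "time": time; "q": joint angles; "joint_vel": joint speeds; "joint_torque": joint torques, N m; "tool_pos": TCP position; "tcp_rot": TCP orientation; "wrist_force": force on the tool from outside, world axes, zero at the start; "torque": the same for the moment, N m; "width": opening from 0.0 (shut) to 1.0 (fully open).
Only numpy, scipy, OpenCV 4.12 (cv2) and the standard library are available. Lean on these libraries where they do the work, as an engineer would, in place of code of your own. Each camera call takes 0.05 s, during which the arm holds its last target. There are 200 camera calls.

TASK

The aluminium plate with two round holes lies half on the fixture's raised ledge and half on top of the two locating pins, crooked and short of its place. With the fingertips only, never picking it up or tipping it up, nudge it straight and sideways off the ledge until both holes drop over the pins and the plate lies flat and fully down on the lower step, inside the scribed outline. Leave everything else on the bench where it is.

Things in the scene. Friction and masses are not known exactly. Their poses are not given: they have to be found in the camera images.
- fixture: Fixed fixture base, steel block 200 mm along its x. Origin at bench height, midway in x, below the edge of its step; z up. From y = 0 to +140 mm it is a lower step, top 30 mm above the bench, carrying two upright pins; from y = 0 to -105 mm a raised loading ledge, top 38 mm above the bench. The step's wall is along x. Bright scribed lines at x = -72, x = +72 and y = +124 mm frame the seated plate.
- pin_a (a point): Tip of the first locating pin, at fixture x = -40, y = +72, z = 38 mm, level with the ledge. The pin is 12 mm in diameter and stands 8 mm above the lower step; its upper 4 mm is a cone that narrows to a 5 mm wide flat tip.
- pin_b (a point): Tip of the second, identical pin, at fixture x = +40, y = +72, z = 38 mm.
- plate: Loose bare aluminium plate, 140 mm along its x, 120 mm along its y, 10 mm thick, about 0.4 kg. Origin: centre of its underside, z up. Two round 14.5 mm through holes at x = -40 and +40, y = +10 mm; a 60 x 24 mm window centred at x = 0, y = -30 mm is not for pins. At the start it lies level at 38 mm, rear (-y) part on the ledge, front part on the pin tips.
- seat (a point): Where the plate's origin is when it is seated: fixture x = 0, y = +62, z = 30 mm, axes as the fixture's. There its rear edge is 2 mm clear of the step wall and its top 2 mm above the ledge. The plate starts 22 to 36 mm short of this along the fixture's +y, up to 15 mm off along the fixture's x, and turned up to 0.14 rad.
- hole_a (a point): Centre of the hole at plate x = -40 mm, on the underside. It belongs on pin_a.
- hole_b (a point): Centre of the hole at plate x = +40 mm, on the underside. It belongs on pin_b.
- file: Bystander: flat file, 255 mm long, 22 mm wide, up to 19 mm high, red handle, lying beside the fixture's +x side. Origin on its underside near the junction of blade and handle.
- stone: Bystander: grey abrasive block 40 x 65 x 26 mm beside the fixture's -x side. Origin under its centre.
- profile: Bystander: white plastic U-profile 110 x 32 x 24 mm in front of the fixture's +y end. Origin under its centre.
- nut: Bystander: brass thumb nut, 22 mm in diameter, 16 mm high, standing on the ledge's rear corner near fixture x = +80, y = -88 mm. Origin under its centre.
- scraper: Bystander: hand scraper with a screwdriver-like handle, 170 mm long, lying past the fixture's -y end. Origin on its underside.
- spare: Bystander: dark blank steel plate without holes, 100 x 160 x 10 mm, lying on the bench to the left. Origin under its centre.
- spray: Bystander: white plastic bottle, 60 mm in diameter, 150 mm high, on the bench to the right. Origin under its centre.
Mind the look-alikes: they are no part of the job. Leave any pink look-alike of the plate alone.

How it is judged:
By the outcome, as a careful person would: the job done as asked, in the order asked, and still so for the second after the job is handed in, with the robot touching nothing.
It also fails if it takes over 54 s, if anything falls off the work surface, if the arm or the gripper's body presses on something with over 40 N, if the wrist force passes 120 N, or if a joint passes its speed limit or range.

## Working session

There is one attempt and no reset: what is moved stays moved. The work goes in short steps, Python scripts to look and compute and a tool call to move; the robot and the scene stay as the last step left them, time stands still between calls to the robot, and variables do not carry over. Pictures are saved under pics/ and viewed, about 8 in all and at most 12, crops included, and the job is handed in when it is done.

Besides the shell and the picture viewer there is one more tool, called after "Request:" as a command line: name --pt "numbers of a row" for each row, then --argument value for the rest. play_rows: Moves the arm, as the interface text tells. Shifts and turns lie within -1 to 1; 1 stands for 1000 mm of shift or 2 pi rad of turn. Its arguments: {"type":"object","properties":{"motion":{"type":"array","items":{"type":"array","items":{"type":"number"}}},"squeeze":{"type":"number"}},"required":["motion"]}

```bash
mkdir -p pics
cat > h.py <<'E'
import numpy as np, cv2
from workcell import *
def grab(n,f):
    ci=camera_info(n); im=read_camera(n); cv2.imwrite(f,im[:,:,::-1]); 
    np.savez(f[:-4]+'.npz',K=ci['intrinsics'],d=ci['dist_coeffs'],T=ci['pose']); return im
def ray(f,px,z):
    c=np.load(f[:-4]+'.npz'); T=c['T']
    p=cv2.undistortPoints(np.array(px,float).reshape(-1,1,2),c['K'],c['d']).reshape(-1,2)
    D=np.c_[p,np.ones(len(p))]@T[:3,:3].T; o=T[:3,3]
    return o+D*((z-o[2])/D[:,2])[:,None]
def proj(f,P):
    c=np.load(f[:-4]+'.npz'); T=np.linalg.inv(c['T'])
    return cv2.projectPoints(np.array(P,float).reshape(-1,1,3),cv2.Rodrigues(T[:3,:3])[0],T[:3,3],c['K'],c['d'])[0].reshape(-1,2)
E
python3 - <<'E'
from h import *
for n in ("scene","side","wrist"):
    grab(n,f"pics/{n}0.png"); print(n,np.round(camera_info(n)['pose'],3).tolist())
print(read_state())
E
```

```text
scene [[-0.165, 0.716, -0.678, 1.364], [0.986, 0.132, -0.1, 0.065], [0.018, -0.685, -0.728, 0.954], [0.0, 0.0, 0.0, 1.0]]
side [[0.99, -0.075, 0.118, 0.346], [-0.139, -0.643, 0.753, -1.203], [0.02, -0.762, -0.647, 1.021], [0.0, 0.0, 0.0, 1.0]]
wrist [[1.0, 0.0, -0.001, 0.674], [0.0, -0.947, -0.32, 0.083], [-0.001, 0.32, -0.947, 0.374], [0.0, 0.0, 0.0, 1.0]]
{'time': 0.15, 'q': array([-3.69096263e-02,  2.64619254e-01,  1.60506736e+00,  1.85162731e-06,
        1.27371528e+00, -3.69130463e-02]), 'joint_vel': array([ 0.00047746, -0.00239124, -0.00434103, -0.00103889, -0.0021056 ,
       -0.00075847]), 'joint_torque': array([-4.44535381e-04, -5.15905774e+01, -3.67958951e+01, -2.06692371e-04,
        8.09489022e-03,  2.50629785e-05]), 'tool_pos': array([6.74424785e-01, 1.35096138e-05, 2.30217838e-01]), 'tcp_rot': array([-2.22049961e+00, -2.22050600e+00,  1.93118897e-03]), 'wrist_force': array([ 0.41151165, -1.02573674, -0.49351433]), 'torque': array([-0.01566702, -0.05888378, -0.00444433]), 'width': 0.9988965955814296}
```

View pics/scene0.png

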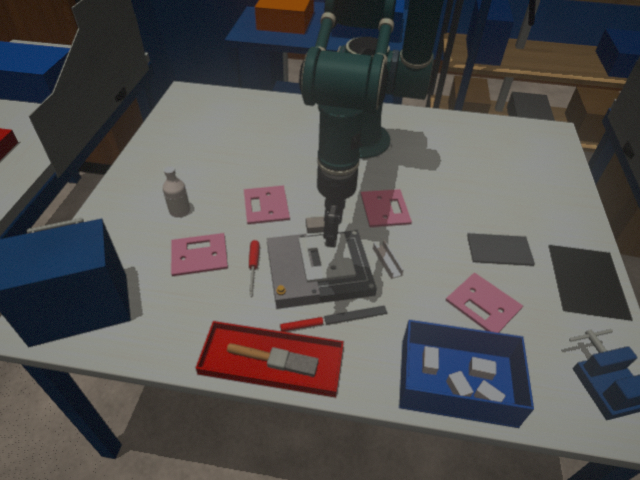

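View pics/wrist0.png

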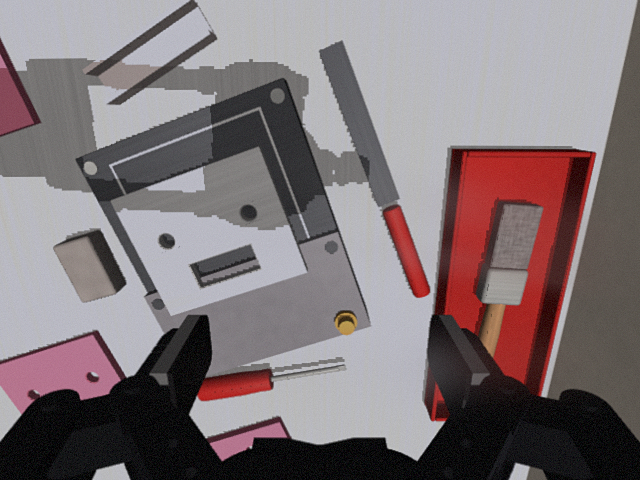

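The wrist view shows the plate I want: the bare aluminium one on the fixture, with holes at (167,241) and (249,212) and its window at (225,265). Things that could be mistaken for it are the pink plates at (20,100), (60,380) and (250,430) in the wrist view, and the dark spare at (590,280) in the scene view. I'll check the choice in one close crop.

Run:
```python
import cv2
im=cv2.imread('pics/wrist0.png')[70:330,70:380]
im=cv2.resize(im,None,fx=2.3,fy=2.3,interpolation=cv2.INTER_CUBIC)
im=cv2.convertScaleAbs(im,alpha=1.3,beta=20)
cv2.imwrite('pics/c0.png',im)
```

```text
(no output)
```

View pics/c0.png

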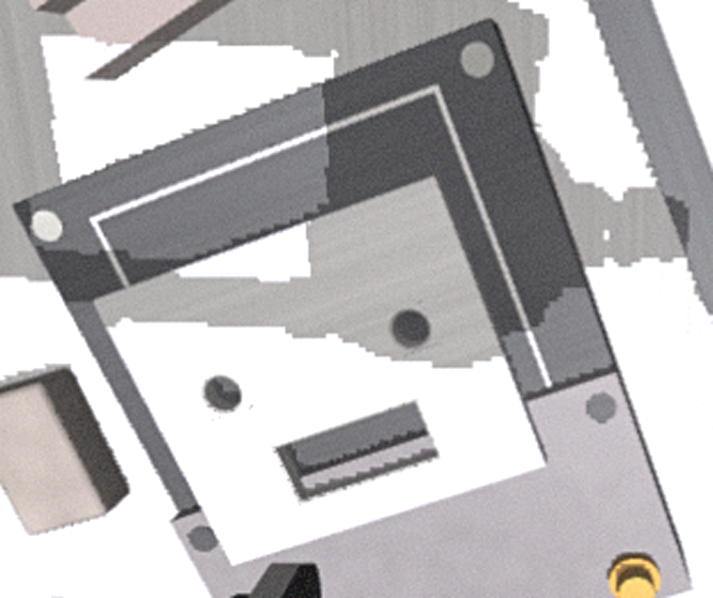

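The crop confirms the choice. The plate's corners in crop pixels are (435,178), (95,298), (233,565) and (547,464), and the scribe corners are (437,88) and (93,219).

```bash
cat >> h.py <<'E'
def fit(model,world):
    A=np.array(model,float); B=np.array(world)[:,:2]; a=A-A.mean(0); b=B-B.mean(0)
    th=np.arctan2((a[:,0]*b[:,1]-a[:,1]*b[:,0]).sum(),(a*b).sum()); R=np.array([[np.cos(th),-np.sin(th)],[np.sin(th),np.cos(th)]])
    t=B.mean(0)-R@A.mean(0); return th,R,t,B-(A@R.T+t)
E
python3 - <<'E'
from h import *
f='pics/wrist0.png'; c=lambda l:np.array(l)/2.3+70-.3
w=np.r_[ray(f,c([(437,88),(93,219),(495,20),(15,205)]),.03),ray(f,c([(615,372),(172,517)]),.038)]
m=np.array([(72,124),(-72,124),(100,140),(-100,140),(100,0),(-100,0)])/1e3
th,R,t,r=fit(m,w); print('fix',th,t); print(np.round(r*1e3,1))
w=ray(f,c([(435,178),(95,298),(233,565),(547,464)]),.048)
m=np.array([(70,60),(-70,60),(-70,-60),(70,-60)])/1e3
tp,Rp,tpp,r=fit(m,w); print('plate',tp,tpp);print(np.round(r*1e3,1))
print('rel ang',tp-th,'pos in fixture mm',R.T@(tpp-t)*1e3)
np.savez('fix.npz',th=th,R=R,t=t)
E
```

```text
fix 0.33592838556999016 [ 0.59639088 -0.05429673]
[[-0.5  0.1]
 [-1.  -0.3]
 [ 0.5 -1. ]
 [ 1.  -0.7]
 [-0.7  0.3]
 [ 0.8  1.6]]
plate 0.3303471661434536 [ 0.57716379 -0.02318431]
[[-0.5 -0.7]
 [ 0.5  0.5]
 [-0.1 -0.3]
 [ 0.1  0.5]]
rel ang -0.0055812194265365545 pos in fixture mm [-7.89630486 35.71150854]
```

Request:
play_rows --pt "-0.014 -0.047 0.03 0 85" --pt "-0.014 -0.047 0.03 0 85" --pt "-0.014 -0.047 0.03 0 85" --pt "-0.013 -0.047 0.02 0 85" --pt "0 0 0 0.028 85"

```text
time: 0.78
tool_pos: [0.4794, -0.0548, 0.1168]
tcp_rot: [-2.408, -2.006, 0.011]
wrist_force: [0.5, -0.1, 0.0]
width: 0.994
```

Request:
play_rows --pt "0 0 0 0.028 85" --pt "0 0 0 0.028 85" --pt "0 0 0 0.028 85" --pt "0 0 0 0.028 85" --pt "0 0 0 0.028 85"

```text
time: 1.4
tool_pos: [0.4867, -0.055, 0.121]
tcp_rot: [-3.04, -0.792, 0.001]
wrist_force: [0.4, 0.4, 1.1]
width: 0.991
```

Request:
play_rows --pt "0 0 0 0.0285 85" --pt "0 0 0.03 0 85" --pt "0 0 0.02 0 85" --pt "0 0 0 0 85" --pt "0 0 0 0 85"

```text
time: 2.02
tool_pos: [0.4874, -0.0551, 0.0718]
tcp_rot: [3.097, 0.526, 0.001]
wrist_force: [-0.3, 0.7, 0.1]
width: 0.996
```

```bash
cat >> h.py <<'E'
def tcp():
    s=read_state(); F=np.load('fix.npz'); p=s['tool_pos']; R3=cv2.Rodrigues(s['tcp_rot'])[0]
    a=np.arctan2(R3[1,0],R3[0,0])-float(F['th'])
    print('t',s['time'],'fix xy mm',np.round(F['R'].T@(p[:2]-F['t'])*1e3,1),'z',round(p[2]*1e3,1),'toolx ang rel fix',round(a,4),'F',np.round(s['wrist_force'],1))
E
python3 - <<'E'
from h import *
tcp(); grab('side','pics/side1.png')
im=cv2.imread('pics/side1.png'); p=proj('pics/side1.png',[[.58,-.02,.04]])[0].astype(int); print(p)
x,y=np.clip(p-[110,85],0,[420,310]); cv2.imwrite('pics/c1.png',cv2.convertScaleAbs(cv2.resize(im[y:y+170,x:x+220],None,fx=3.5,fy=3.5,interpolation=2),alpha=1.3,beta=15))
E
```

```text
t 2.025 fix xy mm [-103.1   35.2] z 71.8 toolx ang rel fix 0.0002 F [-0.3  0.7  0.1]
[333 226]
```

View pics/c1.png

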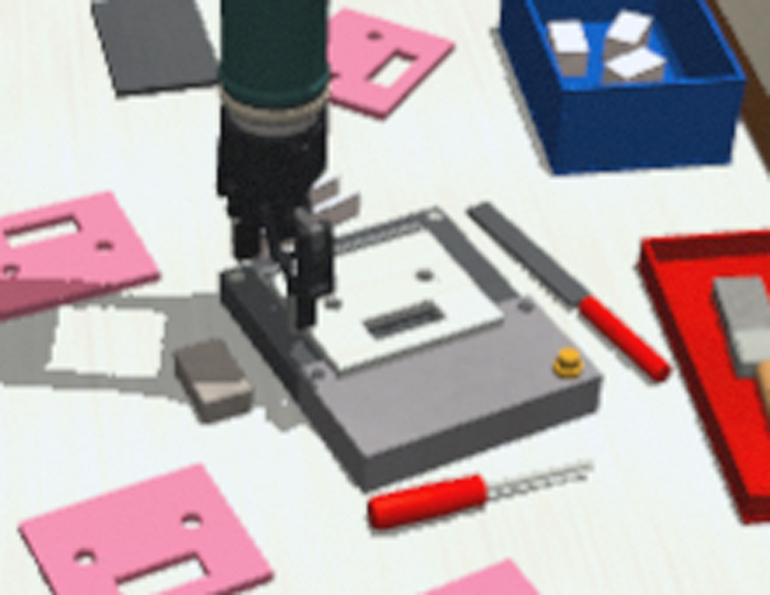

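Request:
play_rows --pt "0 0 0.015 0 85" --pt "0 0 0.015 0 85" --pt "0 0 0 0 85" --pt "0 0 0.002 0 85" --pt "0 0 0 0 85"

```text
time: 2.7
tool_pos: [0.4872, -0.055, 0.0394]
tcp_rot: [3.097, 0.526, 0.0]
wrist_force: [-0.0, 0.8, 0.2]
width: 0.993
```

Request:
play_rows --pt "0 0 0.002 0 85" --pt "0 0 0 0 85" --pt "0 0 0.002 0 85" --pt "0 0 0 0 85"

```text
time: 3.2
tool_pos: [0.4868, -0.055, 0.0351]
tcp_rot: [-3.097, -0.525, 0.0]
wrist_force: [0.4, -0.3, -0.4]
width: 0.992
```

Request:
play_rows --pt "0 0 0.002 0 85" --pt "0 0 0 0 85" --pt "0 0 0.002 0 85" --pt "0 0 0 0 85"

```text
time: 3.7
tool_pos: [0.4868, -0.055, 0.0311]
tcp_rot: [-3.097, -0.526, 0.001]
wrist_force: [0.5, 0.5, 0.2]
width: 0.993
```

Request:
play_rows --pt "0 0 0.002 0 85" --pt "0 0 0 0 85"

```text
time: 3.95
tool_pos: [0.4868, -0.055, 0.0291]
tcp_rot: [-3.097, -0.526, 0.001]
wrist_force: [-0.2, -0.3, 0.1]
width: 0.996
```

Request:
play_rows --pt "0 0 0.002 0 85" --pt "0 0 0 0 85"

```text
time: 4.2
tool_pos: [0.4868, -0.055, 0.0271]
tcp_rot: [-3.097, -0.525, 0.001]
wrist_force: [-0.4, 0.2, -0.5]
width: 0.999
```

Request:
play_rows --pt "0 0 0.001 0 85" --pt "0 0 0 0 85"

```text
time: 4.45
tool_pos: [0.4869, -0.055, 0.0262]
tcp_rot: [-3.097, -0.526, 0.0]
wrist_force: [0.7, -0.5, -0.2]
width: 0.994
```

Request:
play_rows --pt "0 0 0.001 0 85" --pt "0 0 0 0 85"

```text
time: 4.7
tool_pos: [0.4869, -0.055, 0.0252]
tcp_rot: [-3.097, -0.526, 0.0]
wrist_force: [-0.6, 0.4, -0.7]
width: 0.994
```

Request:
play_rows --pt "0 0 -0.003 0 85" --pt "0.005 0 0 0 85" --pt "0.005 0 0 0 85" --pt "0.003 0 0 0 85" --pt "0.003 0 0 0 85"

```text
time: 5.32
tool_pos: [0.5012, -0.0499, 0.0281]
tcp_rot: [3.097, 0.526, -0.004]
wrist_force: [-5.0, -2.9, 3.2]
width: 0.995
```

Request:
play_rows --pt "0.002 0 0 0 85" --pt "0.002 0 0 0 85" --pt "0 0 0 0 85"

```text
time: 5.7
tool_pos: [0.5058, -0.0483, 0.0281]
tcp_rot: [-3.097, -0.526, 0.0]
wrist_force: [-3.5, -0.9, 1.9]
width: 0.995
```

```bash
cat >> h.py <<'E'
def crop(f,out,P,hw,hh,s):
    im=cv2.imread(f); p=proj(f,[P])[0].astype(int); x,y=np.clip(p-[hw,hh],0,[640-2*hw,480-2*hh])
    cv2.imwrite(out,cv2.convertScaleAbs(cv2.resize(im[y:y+2*hh,x:x+2*hw],None,fx=s,fy=s,interpolation=2),alpha=1.3,beta=15)); print('off',x,y,s)
E
python3 - <<'E'
from h import *
tcp(); grab('wrist','pics/w2.png'); crop('pics/w2.png','pics/c2.png',[.59,-.02,.04],200,200,1.5)
E
```

```text
t 5.7 fix xy mm [-83.5  35.5] z 28.1 toolx ang rel fix 0.0002 F [-3.5 -0.9  1.9]
off 125 0 1.5
```

View pics/c2.png

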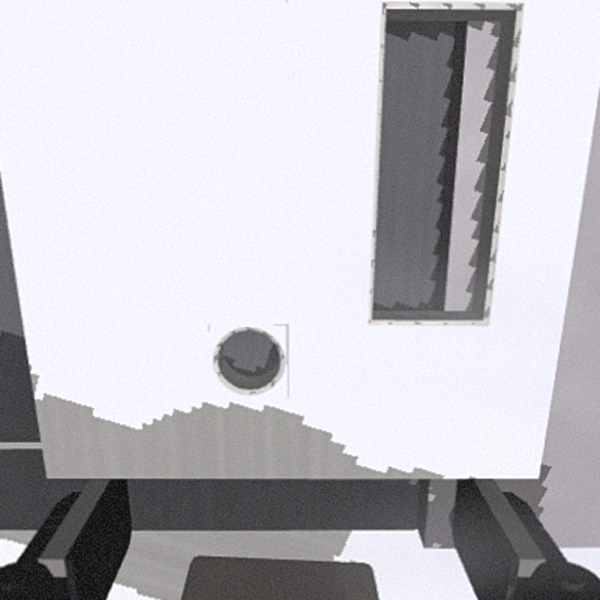

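Both fingertips lie flush on the plate's left edge. The edge runs at crop row 479, with corners at (47,479) and (540,479), and the hole is at (250,360).

Run:
```python
from h import *
f='pics/w2.png'; F=np.load('fix.npz')
P=ray(f,np.array([(47,479),(540,479),(250,359),(384,3),(523,3),(370,324),(490,324)])/1.5+[125,0],.048)
print(np.round((P[:,:2]-F['t'])@F['R']*1e3,1))
P=ray(f,np.array([(0,445),(40,444)])/1.5+[125,0],.03)
print('scribe left',np.round((P[:,:2]-F['t'])@F['R']*1e3,1))
P=ray(f,np.array([(425,546),(418,530)])/1.5+[125,0],.038)
print('ledge corner',np.round((P[:,:2]-F['t'])@F['R']*1e3,1))
```

```text
[[-73.6  96.5]
 [-73.5 -24.7]
 [-42.5  45.9]
 [ 28.5  19. ]
 [ 28.7  -7.4]
 [-34.2  18.9]
 [-34.2  -7.9]]
scribe left [[-73.5 116.8]
 [-73.2 105.6]]
ledge corner [[-100.4   -0.6]
 [ -95.2    1.7]]
```

Request:
play_rows --pt "0.001 0 0 0 85" --pt "0.001 0 0 0 85" --pt "0 0 0 0 85" --pt "-0.008 0 0 0 85" --pt "-0.01 0 -0.02 0 85"

```text
time: 6.38
tool_pos: [0.4896, -0.0534, 0.0472]
tcp_rot: [-3.096, -0.526, 0.003]
wrist_force: [0.0, -0.8, 0.1]
width: 0.994
```

Request:
play_rows --pt "0 0 -0.03 0 85" --pt "0 0 -0.02 -0.025 85" --pt "0 0 0 -0.025 85" --pt "0 0 0 -0.025 85" --pt "0 0 0 -0.025 85"

```text
time: 7.0
tool_pos: [0.4913, -0.0537, 0.0988]
tcp_rot: [2.779, 1.464, 0.003]
wrist_force: [-0.2, 0.4, -0.3]
width: 0.997
```

Request:
play_rows --pt "0 0 0 -0.025 85" --pt "0 0 0 -0.025 85" --pt "0 0 0 -0.025 85" --pt "0 0 0 -0.025 85" --pt "0 0 0 -0.025 85"

```text
time: 7.62
tool_pos: [0.4912, -0.0537, 0.0986]
tcp_rot: [2.007, 2.415, 0.002]
wrist_force: [-0.6, -0.2, 0.3]
width: 0.994
```

Request:
play_rows --pt "0 0 0 -0.025 85" --pt "-0.043 0.05 0 0 85" --pt "-0.043 0.05 0 0 85" --pt "0 0 0 0 85" --pt "0 0 0 0 85"

```text
time: 8.25
tool_pos: [0.6066, -0.0993, 0.0977]
tcp_rot: [-1.818, -2.561, 0.0]
wrist_force: [0.3, 0.6, -0.8]
width: 0.994
```

Run:
```python
from h import *
tcp(); grab('wrist','pics/w3.png'); im=cv2.imread('pics/w3.png'); cv2.imwrite('pics/c3.png',cv2.convertScaleAbs(cv2.resize(im,None,fx=1.25,fy=1.25,interpolation=2),alpha=1.0,beta=10))
```

```text
t 8.25 fix xy mm [ -5.2 -45.8] z 97.7 toolx ang rel fix 1.5708 F [ 0.3  0.6 -0.8]
```

View pics/c3.png

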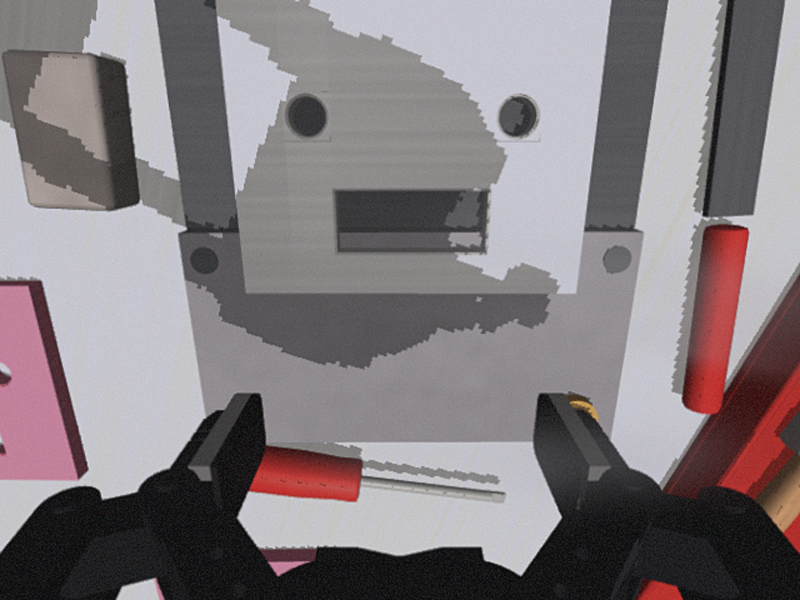

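The plate looks straight. Its rear corners are at (246,294) and (578,294), and the ledge edge runs from (179,231) to (642,231).

Run:
```python
from h import *
f='pics/w3.png'; F=np.load('fix.npz'); g=lambda l,z:(print(np.round((ray(f,np.array(l)/1.25,z)[:,:2]-F['t'])@F['R']*1e3,1).tolist()))
g([(179,231),(642,231),(204,441),(613,441)],.038); g([(246,294),(578,294),(307,116),(519,116)],.048)
```

```text
[[-99.9, 0.7], [99.2, 0.7], [-103.0, -105.2], [102.0, -105.2]]
[[-70.5, -24.6], [71.0, -24.5], [-40.2, 46.3], [40.2, 46.3]]
```

Request:
play_rows --pt "0.002 0.005 0.025 0 85" --pt "0 0 0.025 0 85" --pt "0 0 0.015 0 85" --pt "0 0 0.0045 0 85" --pt "0 0 0 0 85"

```text
time: 8.93
tool_pos: [0.6112, -0.0957, 0.0292]
tcp_rot: [1.818, 2.561, 0.0]
wrist_force: [0.6, 1.2, 0.1]
width: 0.993
```

Request:
play_rows --pt "0.005 0 0 0 85" --pt "0.004 0 0 0 85" --pt "0.004 0 0 0 85" --pt "0.004 0 0 0 85" --pt "0.004 0 0 0 85"

```text
time: 9.55
tool_pos: [0.6052, -0.0764, 0.0297]
tcp_rot: [1.817, 2.56, 0.001]
wrist_force: [0.9, -5.2, 3.4]
width: 0.992
```

Request:
play_rows --pt "0.004 0 0 0 85" --pt "0.003 0 0 0 85" --pt "0.002 0 0 0 85" --pt "0 0 0 0 85"

```text
time: 10.05
tool_pos: [0.6005, -0.0666, 0.0284]
tcp_rot: [-1.818, -2.56, -0.0]
wrist_force: [0.3, -0.2, -0.1]
width: 1.0
```

Run:
```python
from h import *
tcp()
```

```text
t 10.05 fix xy mm [ -0.2 -12.9] z 28.4 toolx ang rel fix 1.5706 F [ 0.3 -0.2 -0.1]
```

Request:
play_rows --pt "0.001 0 0 0 85" --pt "0.001 0 0 0 85"

```text
time: 10.3
tool_pos: [0.5997, -0.065, 0.028]
tcp_rot: [-1.817, -2.56, 0.001]
wrist_force: [0.3, -0.8, -0.3]
width: 0.994
```

Request:
play_rows --pt "0.001 0 0 0 85" --pt "0.001 0 0 0 85"

```text
time: 10.55
tool_pos: [0.5998, -0.0635, 0.0286]
tcp_rot: [-1.818, -2.561, 0.0]
wrist_force: [-0.1, -0.2, 1.1]
width: 0.998
```

Run:
```python
from h import *
tcp(); grab('wrist','pics/w4.png'); im=cv2.imread('pics/w4.png')[0:360,60:580]; cv2.imwrite('pics/c4.png',cv2.convertScaleAbs(cv2.resize(im,None,fx=1.5,fy=1.5,interpolation=2),alpha=.9,beta=10))
```

```text
t 10.55 fix xy mm [ 0.2 -9.8] z 28.6 toolx ang rel fix 1.5711 F [-0.1 -0.2  1.1]
```

View pics/c4.png

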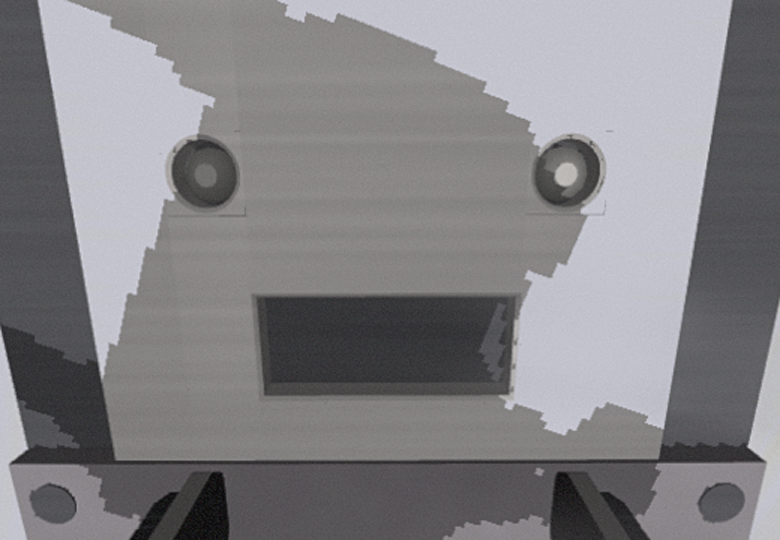

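Both pins show inside the holes, at (205,174) and (566,174), and the rear edge is past the step wall. I'll back off and check from the side.

Request:
play_rows --pt "-0.01 0 0 0 85" --pt "0 0 -0.03 0 85" --pt "0 0 -0.05 0 85" --pt "0 0 -0.05 0 85" --pt "0 0 0 0 85"

```text
time: 11.22
tool_pos: [0.6076, -0.0745, 0.1651]
tcp_rot: [1.813, 2.553, 0.008]
wrist_force: [0.2, -0.2, -0.1]
width: 0.994
```

Request:
play_rows --pt "-0.05 0 -0.03 0 85" --pt "0 0 0 0 85" --pt "0 0 0 0 85"

```text
time: 11.6
tool_pos: [0.619, -0.1206, 0.1875]
tcp_rot: [-1.819, -2.559, 0.001]
wrist_force: [-0.8, -0.3, -0.7]
width: 0.993
```

Run:
```python
from h import *
tcp(); grab('wrist','pics/w5.png'); grab('side','pics/s5.png')
crop('pics/w5.png','pics/c5.png',[.58,-.01,.04],200,150,2)
crop('pics/s5.png','pics/c5s.png',[.58,-.02,.04],75,56,5.3)
```

```text
t 11.6 fix xy mm [ -0.5 -70. ] z 187.5 toolx ang rel fix 1.5699 F [-0.8 -0.3 -0.7]
off 118 0 2
off 258 170 5.3
```

View pics/c5.png

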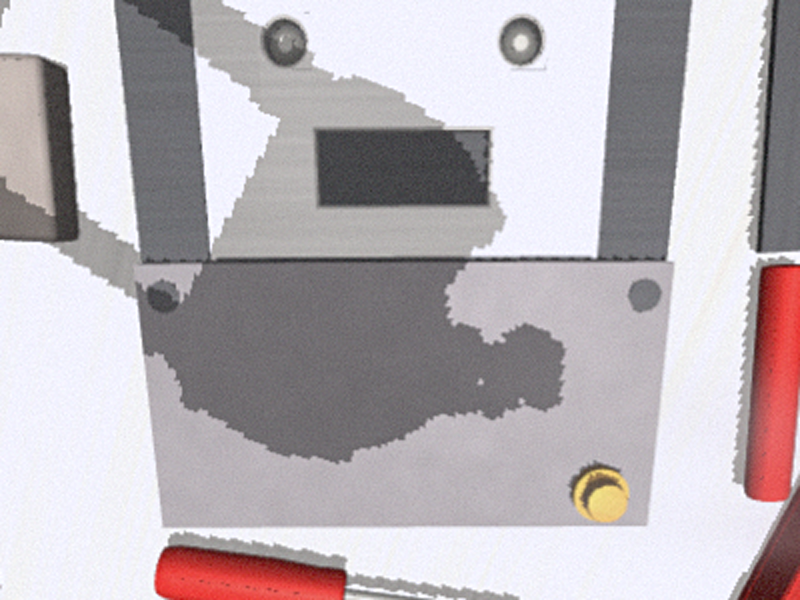

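View pics/c5s.png

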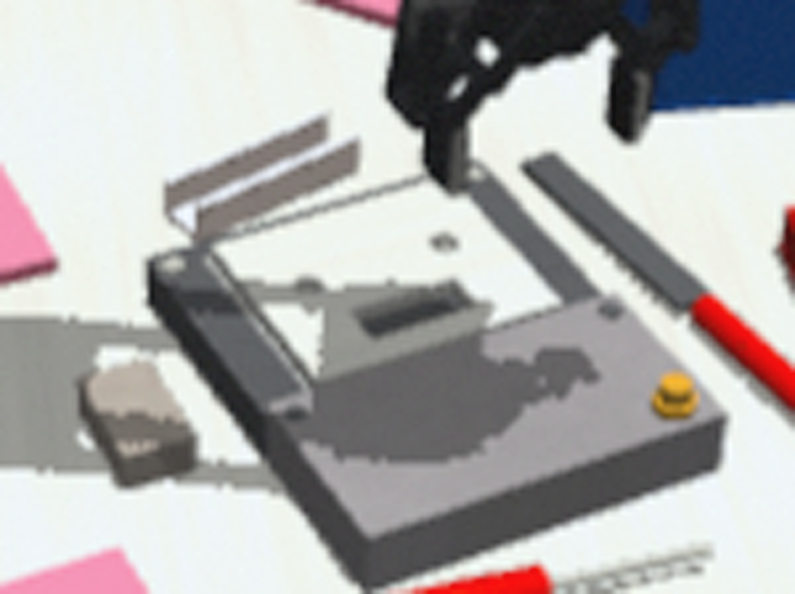

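The plate appears to be down. One last look with the whole plate in view will let me compare it numerically with the seated pose.

Request:
play_rows --pt "-0.02 0 -0.03 0 85" --pt "-0.02 0 -0.03 0 85" --pt "0 0 0 0 85" --pt "0 0 0 0 85"

```text
time: 12.2
tool_pos: [0.632, -0.1571, 0.247]
tcp_rot: [-1.816, -2.56, 0.001]
wrist_force: [-1.0, -0.6, -0.9]
width: 0.995
```

Run:
```python
from h import *
tcp(); grab('wrist','pics/w6.png')
crop('pics/w6.png','pics/c6.png',[.565,.04,.04],125,100,3.2)
F=np.load('fix.npz'); q=np.array([(70,122),(-70,122),(-70,2),(70,2),(-40,72),(40,72)])/1e3
for z in (.04,.048): print(np.round(proj('pics/w6.png',np.c_[q@F['R'].T+F['t'],np.full(6,z)]),1).tolist())
q=np.array([(72,124),(-72,124)])/1e3; print(proj('pics/w6.png',np.c_[q@F['R'].T+F['t'],np.full(2,.03)]))
```

```text
t 12.2 fix xy mm [  -0.3 -108.7] z 247.0 toolx ang rel fix 1.5715 F [-1.  -0.6 -0.9]
off 197 0 3.2
[[412.7, -91.2], [228.0, -91.3], [237.8, 78.6], [402.4, 78.7], [269.9, -16.1], [370.5, -16.0]]
[[415.2, -96.6], [225.5, -96.7], [235.8, 77.8], [404.4, 77.9], [268.6, -19.3], [371.8, -19.3]]
[[412.48964328 -87.78339122]
 [228.14480751 -87.89405613]]
```

View pics/c6.png

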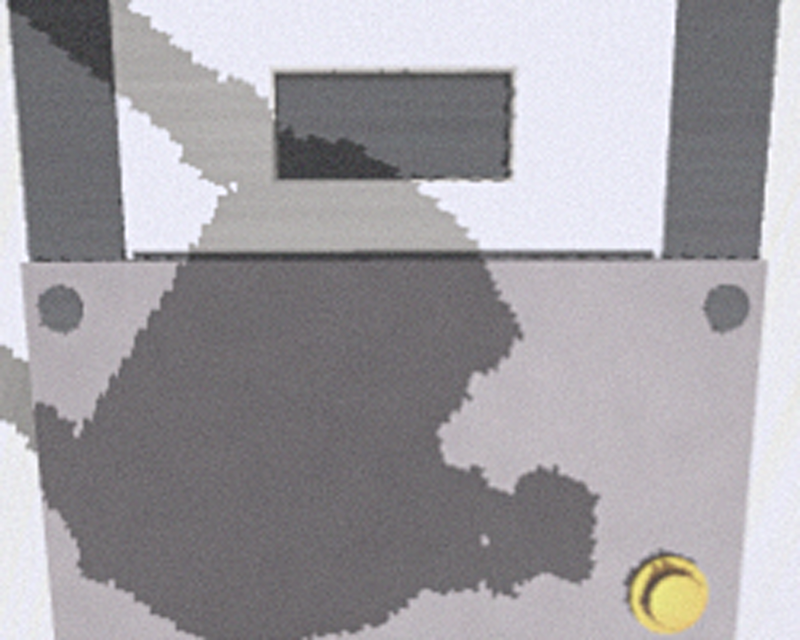

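Request:
play_rows --pt "0.055 0 0 0 85" --pt "0.055 0 0 0 85" --pt "0.055 0 0 0 85" --pt "0 0 0 0 85" --pt "0 0 0 0 85"

```text
time: 12.88
tool_pos: [0.5777, -0.0019, 0.2476]
tcp_rot: [-1.816, -2.562, 0.002]
wrist_force: [-0.7, -0.3, 0.3]
width: 0.995
```

Run:
```python
from h import *
tcp(); f='pics/w6b.png'; grab('wrist',f)
F=np.load('fix.npz'); q=np.array([(70,122),(-70,122),(-70,2),(70,2),(-40,72),(40,72)])/1e3
c=np.r_[F['R']@[0,.06]+F['t'],.04]
crop(f,'pics/c6b.png',c,125,100,3.2)
for z in (.04,.048): print(np.round(proj(f,np.c_[q@F['R'].T+F['t'],np.full(6,z)]),1).tolist())
q=np.array([(72,124),(-72,124)])/1e3; print(proj(f,np.c_[q@F['R'].T+F['t'],np.full(2,.03)]))
```

```text
t 12.875 fix xy mm [-0.3 55.6] z 247.6 toolx ang rel fix 1.5726 F [-0.7 -0.3  0.3]
off 194 100 3.2
[[399.0, 132.3], [241.2, 132.0], [248.8, 258.2], [390.7, 258.5], [276.8, 187.9], [363.1, 188.1]]
[[400.8, 132.8], [239.4, 132.5], [247.3, 261.2], [392.2, 261.5], [275.9, 189.6], [364.0, 189.8]]
[[399.17629636 129.51773219]
 [240.96935174 129.17538731]]
```

View pics/c6b.png

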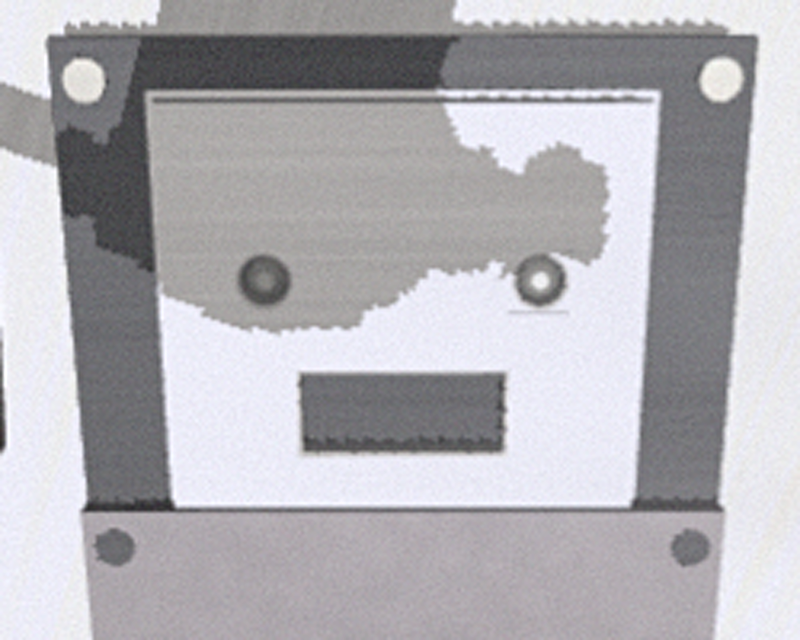

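The pins sit centred in both holes, at (264,280) and (540,280). The holes are within about 0.6 px of the seated prediction and 2 px from the unseated one. The front edge runs just inside the scribed line.

```bash
python3 -c "
from workcell import *
print(finish_job())"
```

```text
the job is handed in; nothing more can be done
None
```

The plate is seated: both holes are over the pins, and it lies flat on the lower step inside the scribed outline. I handed the job in at about 12.9 s.

**What I did:** I kept the gripper open and used the two fingertips as a straight pusher. First I pushed the plate's left edge to straighten it and move it about 8 mm along the fixture's +x. Then I pushed its rear edge about 27 mm along +y until it dropped over the pins. The highest wrist force I saw was about 7 N. The plate was never gripped or lifted.

**Last checks:**
- **Position:** in the final wrist picture the pins are centred in both holes. The holes and the front and rear edges match the predicted seated pose to within about 0.6 px.
- **Bystanders:** the nut, stone, file, profile and scraper look unmoved. I did not re-check the spare plate and the spray bottle at the end, but the arm never went near them.
- **Inconclusive check:** the rear-edge width in an earlier view fell midway between the seated and unseated predictions (166.3 px against 164.6 and 168.6). The closer final view settled it as seated.
- **Calibration:** camera readings of the fixture differed by up to about 1.4 mm between views, so the sideways push was set from the nearby scribed line.

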